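# Unload the slide-staining lift

## Robot

A 7-joint arm with a two-finger parallel gripper is mounted at the origin on the work surface. World frame = base frame: x ahead of the robot, y to its left, z up, the work surface at z = 0. Lengths are in m, angles in rad, forces in N, time in s.
With the tool pointing down it reaches from about 0.425 to 0.925 m from the base axis. Payload 6.8 kg.
Tool frame: the origin (TCP) lies between the finger pads; the fingertips stand 14 mm ahead of it and the grasp point (between the pads) lies 5 mm behind it; z points along the fingers, y is the line along which they close (so a half turn about z gives the same grasp; the last joint's range is limited). The gripper opens to 85 mm and grips with 20 to 120 N. Pads are 22 mm wide; open, the fingers measure 114 mm over their backs; the gripper's body (76 mm by 85 mm) begins 54 mm behind the grasp point. The pads swing forward as they close: fully open they stand 13 mm farther back than shut.
Start: joints at [1.064, 0.477, 0.022, 1.555, -0.011, 1.109, -0.083], TCP at [0.262, -0.622, 0.245] pointing down, gripper open.
Joint ranges: [-2.96, 2.96], [-0.34, 2.1], [-1.41, 1.46], [0.24, 2.44], [-1.37, 4.51], [0.17, 1.92], [-2.96, 2.96]. Speed limits (rad/s): [2.39, 2.39, 3.14, 3.14, 3.14, 3.14, 3.14].

## Interface

Orientations are given as a rotation vector (axis times angle).
In Python, from bench import r, imaging gives the robot as it stands.
- The arm moves only by the tool apply_moves, never from a script. Its argument "moves" is a list of rows, each a list of 2 entries, a list of its own where there are three numbers: the shift along the tool's x, y, z in cm, then the turn about the tool's z in rad. In form: [[[tx, ty, tz], roll], ...]. A call has 1 to 10 rows; each row is the pose to reach, as a shift and turn from the pose commanded when the call began, along the tool's axes at that moment; what a row does not reach only later rows make up. A row lasts 1/12 s, in which the tool goes at most 41.7 mm and 7.16 degrees, less where a joint would pass 70% of its speed; a pose out of reach is approached as far as the arm can. A call with a gripper value outside its range is refused whole. "claw" is the opening, from 0 (shut) to 1 (fully open), set as the call begins (left out, the last holds). The fingers move at their own pace and stop on an object; "grip_force" is the grip in N (left out, the last holds). Time passes only in rows, so rows that repeat a pose let the fingers close. It gives the time, the measured TCP pose, the force and the opening at its end, in the units of the state.
- r.get_obs(): the state, without advancing time (a new reading comes with each control period).
- imaging.grab_frame(name): name is "side" or "top" or "wrist"; returns a dict with "frame" (480x640x3 uint8, blue, green, red), "intrinsics" (3x3 intrinsics, pixels), "T" (4x4, takes a point from camera to world coordinates). Camera axes: x right, y up, looking along -z (the intrinsics and any distortion apply to the point x, -y, -z); pixel columns grow to the right and rows downward; lengths in m; the calibration is good to about 2 mm. A picture is of the moment at which its call begins. There is no depth.
- r.hand_in(): hands the job in, once; it reports no verdict.
The state is a dict: "clock": time; "joints": joint angles; "qvel": joint speeds; "tau": joint torques, N m; "tcp_pos": TCP position; "orientation": TCP orientation; "contact_force": force on the tool from outside, world axes, zero at the start; "moment": the same for the moment, N m; "grip_width": finger opening in m.
Only numpy, scipy, OpenCV 4.12 (cv2) and the standard library are available. Lean on these libraries where they do the work, as an engineer would, in place of code of your own. Each camera call takes 0.05 s, during which the arm holds its last target. There are 200 camera calls.

## Task

Raise the lift arm up its ratchet, click by click, until the slide rack on its hook hangs clear above the glass dish, and let go so that the arm stays up on the pawl by itself. Unhook the rack over the hook's barbed tip and set it down upright, flat on the floor of the white drip tray, without dropping it. Then squeeze the red release lever against the arm and ride the empty arm all the way down to its stop, and let go; do not touch the red lever while the rack is still on the hook, keep the rack level enough that no slide falls out, and leave the dish and everything else on the bench where it stands.

Things in the scene. Friction and masses are not known exactly. Their poses are not given: they have to be found in the camera images.
- stand: Ratchet lift stand, fixed: white base plate 360 x 130 x 10 mm and square aluminium column, 25 mm wide, 283 mm tall. Origin: on the bench under the column's axis; z up; the lift arm runs along its -x (base plate: 290 mm to -x, 70 mm to +x). Toothed strip, 7 teeth 12 mm apart, on the column's -y side. Heights given below are for the arm at its bottom stop; add joint lift.
- lift (a joint): Height of the sliding carriage and arm, m: 0 bottom stop (start), 0.092 top stop. Going up, a sprung pawl clicks over the teeth: 8 to 16 N with the rack on. Let go, it sinks to the tooth below, at 0.012, 0.024 ... 0.072, 0.084 (within 1 mm), and stays. The rack is clear of the dish at 0.072 and 0.084. With the pawl held out the arm (0.53 kg) sinks on its damped guide at about 0.13 m/s.
- pawl (a joint): Angle of the pawl and its red squeeze lever about an upright pivot, rad: 0 sprung in (engaged), about 0.12 clear of the teeth, 0.16 to 0.18 fully squeezed. While the arm is raised it flicks to about 0.12 and back at each tooth. About 3 N on the lever squeezes it fully; let go, it springs in and catches the next tooth.
- lift_arm: The aluminium arm bar on the blue carriage: 18 mm wide, 22 mm high, 185 mm long from the column's axis along the stand's -x. Origin on the column's axis at the bar's mid height, 130 mm above the bench at lift 0; axes as the stand. Carries the black knob and the hook.
- lift_knob (a point): Point to grip on the black lifting knob on top of the arm, on the bar's centreline, 135 mm from the column's axis: an upright cylinder of 28 mm diameter, from 16 mm below this point to 20 mm above it. The bar's top is 23 mm below this point.
- release_grip (a point): Midway between bar and squeezed lever, at their mid height, 88 mm from the column's axis, 6 mm to stand -y of the bar's centreline; moves with the arm. Pinch here from above, closing along stand y: bar's side 15 mm to +y, lever 24 mm to -y (15 mm squeezed): 39 mm wide, about 30 mm squeezed to the end. Both 22 mm high, free below.
- release_lever: The red squeeze lever, tail of the pawl, 36 mm long, 22 mm high, 5 mm thick, on the stand's -y side of the arm. Origin on the pawl's pivot, 32 mm from the column's axis.
- hook_seat (a point): Where the rack's bail hangs: the top of the 6 mm hook wire at its lowest place, 208 mm from the column's axis along the arm, 36 mm below the bar's mid height. The hook opens upward and outward, away from the column.
- hook_tip (a point): Topmost point of the hook's barbed tip: 25 mm beyond the seat along the stand's -x and 18 mm above it. A bail must be raised over this and moved on outward (stand -x) to come off.
- rack: Steel slide rack with glass slides, 0.17 to 0.29 kg. Origin: centre of underside. Body 84 (x) x 82 (y) x 34 mm high; over it a 5 mm wire bail across y, peaked in the middle (wire centre 85 mm up), on the peak an upright blue tab. Starts standing in the dish, axes as the stand's, bail loosely over the hook (3 mm above the seat).
- rack_grip (a point): Point to grip on the blue tab, 117 mm above the rack's underside: tab 28 mm along rack x, 8 mm thick along rack y, from 87 to 132 mm above the underside; the bail's wire runs below it.
- rack_eye (a point): Underside of the bail's peak, 82.5 mm above the rack's underside; rests on hook_seat when the rack hangs.
- dish: Loose glass staining dish on the stand's base plate under the hook, outside 112 x 106 x 65 mm high, walls and floor 4 mm. Origin: centre of its underside.
- drip_tray: White shallow open tray with ribbed floor, fixed, outside 140 (x) x 150 (y) x 18 mm high, walls and floor 4 mm. Origin: centre of its underside. Not to be confused with the cream box of the same outline, 50 mm high.
- bottle_a: Bystander: glass bottle, blue cap, 70 mm wide, about 150 mm tall.
- bottle_b: Bystander: glass bottle, blue cap, 60 mm wide, about 125 mm tall.
- amber_bottle: Bystander: amber bottle, black cap, 68 mm wide, about 140 mm tall.
- flask: Bystander: conical flask, red cap, 84 mm wide, 128 mm tall.
- beaker: Bystander: glass beaker, 68 mm wide, 85 mm tall.
- forceps: Bystander: steel forceps lying flat, 130 mm long.
- slide_box: Bystander: green slide box, 85 x 170 x 34 mm.

How it is judged:
By the outcome, as a careful person would: the job done as asked, in the order asked, and still so for the second after the job is handed in, with the robot touching nothing.
It also fails if it takes over 67 s, if anything falls off the work surface, if the arm or the gripper's body presses on something with over 40 N, if the wrist force passes 120 N, or if a joint passes its speed limit or range.

## Working session

There is one attempt and no reset: what is moved stays moved. The work goes in short steps, Python scripts to look and compute and a tool call to move; the robot and the scene stay as the last step left them, time stands still between calls to the robot, and variables do not carry over. Pictures are saved under pics/ and viewed, on a budget of 10 in all, crops included, one or two more only if the job needs it, and the job is handed in when it is done.

Besides the shell and the picture viewer there is one more tool, called after ">>>" as name(argument=value, ...) on one line, values as JSON. apply_moves: Moves the arm, as the interface text tells. Its arguments: {"type":"object","properties":{"moves":{"type":"array","items":{"type":"array"}},"claw":{"type":"number"},"grip_force":{"type":"number"}},"required":["moves"]}

```bash
ls; mkdir -p pics
python3 - <<'E'
from bench import r, imaging
import cv2,numpy as np
np.set_printoptions(precision=4,suppress=True)
for n in("side","top"):
    f=imaging.grab_frame(n); cv2.imwrite(f"pics/{n}0.png",f["frame"]); print(n,f["intrinsics"],f["T"],[k for k in f])
print(r.get_obs())
E
```

```text
pics
side [[611.1867   0.     323.9105]
 [  0.     611.1867 238.1701]
 [  0.       0.       1.    ]] [[-0.7504  0.458  -0.4765 -0.1727]
 [-0.6608 -0.5348  0.5266  0.8348]
 [-0.0137  0.7101  0.704   1.1802]
 [ 0.      0.      0.      1.    ]] ['frame', 'intrinsics', 'T']
top [[511.0421   0.     317.934 ]
 [  0.     511.0421 235.1346]
 [  0.       0.       1.    ]] [[-0.0196  0.9987 -0.0467  0.483 ]
 [-0.9998 -0.0194  0.0052  0.036 ]
 [ 0.0043  0.0468  0.9989  1.1779]
 [ 0.      0.      0.      1.    ]] ['frame', 'intrinsics', 'T']
{'clock': 0.1, 'joints': array([ 1.0639,  0.4777,  0.0223,  1.5563, -0.0115,  1.1093, -0.0831]), 'qvel': array([ 0.0004, -0.0005,  0.0002, -0.002 , -0.0002,  0.001 ,  0.0011]), 'tau': array([  0.0057, -59.7752,   1.6141, -28.1952,   0.0128,   0.005 ,
         0.    ]), 'tcp_pos': array([ 0.2619, -0.6216,  0.2444]), 'orientation': array([-3.0778, -0.622 ,  0.0007]), 'contact_force': array([-0.0679, -0.0763, -0.2017]), 'moment': array([-0.0297, -0.0082,  0.009 ]), 'grip_width': 0.08531941777571299}
```

View pics/top0.png

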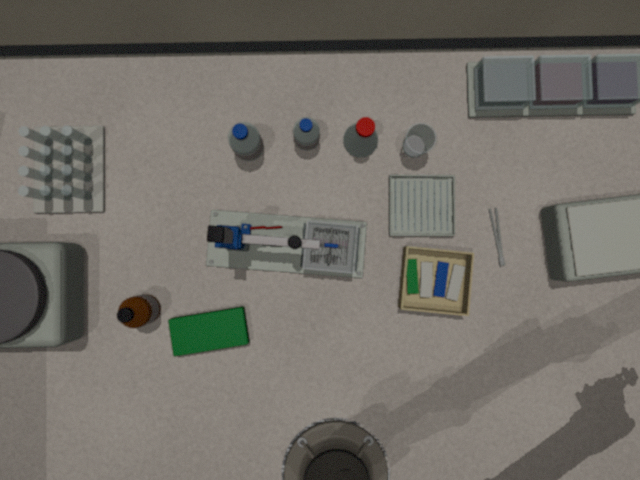

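View pics/side0.png

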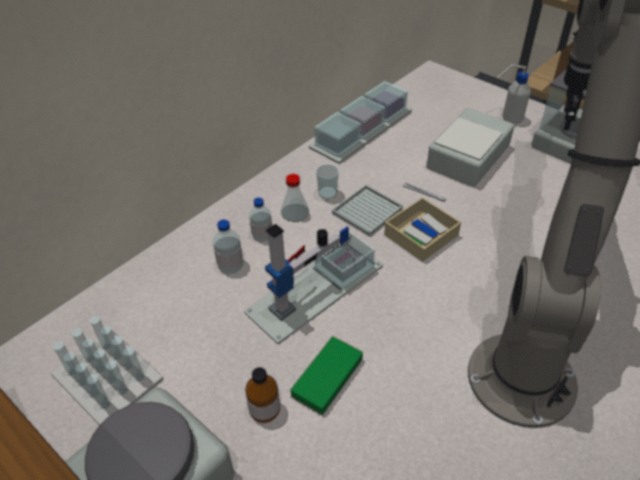

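The top view shows the stand arm running right (world -y): knob at (295,242), red lever at (265,227), blue tab at (331,245), and the white tray at about (421,207). The cream box at (436,281) is the decoy. The side view agrees, with the knob at (322,238) and the tab at (344,234).

```bash
cat > h.py <<'E'
import cv2,numpy as np
from scipy.spatial.transform import Rotation as R
np.set_printoptions(precision=4,suppress=True)
def ray(f,uv):
    d=np.linalg.inv(f["intrinsics"])@[uv[0],uv[1],1]; d=f["T"][:3,:3]@(d*[1,-1,-1]); return f["T"][:3,3],d/np.linalg.norm(d)
def onz(f,uv,z):
    o,d=ray(f,uv); return o+d*(z-o[2])/d[2]
def tri(f1,a,f2,b):
    o1,d1=ray(f1,a);o2,d2=ray(f2,b)
    s=np.linalg.lstsq(np.c_[d1,-d2],o2-o1,rcond=None)[0]; p,q=o1+d1*s[0],o2+d2*s[1]
    return (p+q)/2,np.linalg.norm(p-q)
def blobs(f,cond,roi,amin=8):
    x0,y0,x1,y1=roi; im=f["frame"].astype(int); m=np.zeros(im.shape[:2],np.uint8)
    m[y0:y1,x0:x1]=cond(*[im[y0:y1,x0:x1,i] for i in range(3)])
    n,_,s,c=cv2.connectedComponentsWithStats(m); return m,[(c[i],s[i]) for i in range(1,n) if s[i][4]>=amin]
blue=lambda b,g,r:(b>r+50)&(b>g+30)
red=lambda b,g,r:(r>g+60)&(r>b+60)
black=lambda b,g,r:(b<45)&(g<45)&(r<45)
E
python3 - <<'E'
from bench import r, imaging
from h import *
t=imaging.grab_frame("top");s=imaging.grab_frame("side")
for nm,c,rt,rs in(("blue",blue,(205,205,370,280),(250,200,390,330)),("red",red,(205,205,370,280),(280,235,320,270)),("black",black,(205,205,370,280),(250,220,390,260))):
    for k,f,roi in(("t",t,rt),("s",s,rs)):
        print(nm,k,[(np.round(a,1),b) for a,b in blobs(f,c,roi)[1]])
white=lambda b,g,r:(r>120)&(g>r-2)   # tray/plate greenish white
def rect(m,z):
    cs=max(cv2.findContours(m,cv2.RETR_EXTERNAL,cv2.CHAIN_APPROX_NONE)[0],key=cv2.contourArea)
    P=np.array([onz(t,p[0],z)[:2] for p in cs],np.float32); return cv2.minAreaRect(P),cv2.boundingRect(cs)
im=t["frame"]
print(im[205,350:400:3].tolist(), im[215,205:225:2].tolist())
# edges of tray: otsu on g-r
d=im.astype(int); d=(d[:,:,1]-d[:,:,2]); print(d[205,380:400],d[205,450:460],d[215,200:220])
m=np.zeros(d.shape,np.uint8); m[165:250,380:465]=255*(cv2.GaussianBlur(d.astype(np.float32),(3,3),0)>4)[165:250,380:465]
print("tray",rect(cv2.morphologyEx(m,cv2.MORPH_CLOSE,np.ones((5,5))),0.018))
o=r.get_obs(); print(R.from_rotvec(o["orientation"]).as_matrix())
E
```

```text
blue t [(array([245.2, 229.5]), array([241, 224,   9,  10,  53], dtype=int32)), (array([235.9, 237.6]), array([229, 227,  12,  22, 135], dtype=int32)), (array([217.7, 244.4]), array([215, 243,   6,   4,  19], dtype=int32)), (array([331.1, 245.1]), array([325, 244,  13,   4,  38], dtype=int32))]
blue s [(array([258. , 202.1]), array([254, 200,   9,   6,  44], dtype=int32)), (array([343.9, 233.7]), array([341, 227,   7,  15,  63], dtype=int32)), (array([277.5, 269.8]), array([266, 261,  25,  17, 134], dtype=int32)), (array([271.6, 286. ]), array([268, 282,   9,  10,  35], dtype=int32))]
red t [(array([259.5, 227. ]), array([255, 227,  10,   1,  10], dtype=int32))]
red s []
black t [(array([216.3, 233.7]), array([208, 226,  18,  17, 252], dtype=int32)), (array([294.4, 241.8]), array([289, 236,  12,  12, 115], dtype=int32)), (array([242.1, 246.5]), array([240, 244,   5,   6,  21], dtype=int32))]
black s [(array([274. , 230.8]), array([267, 226,  15,  11, 111], dtype=int32)), (array([321.9, 237.8]), array([318, 230,   9,  16, 123], dtype=int32)), (array([312.7, 257.8]), array([309, 256,  
[... 160 characters left out ...]
 143], [126, 134, 139], [124, 131, 138], [121, 129, 135], [120, 129, 134], [122, 129, 137], [84, 91, 91], [123, 132, 130], [109, 112, 108], [128, 137, 134]] [[122, 129, 135], [119, 127, 134], [114, 120, 127], [121, 129, 128], [117, 122, 121], [104, 110, 108], [111, 118, 115], [125, 134, 130], [128, 136, 133], [127, 136, 134]]
[-6 -4 -7 -5 -6 -7 -8 -7 -5  0  3  5  2  4  3  4  4  2  3  1] [ 3  4  0  3  1 -2 -5 -6 -8 -4] [-6 -7 -6 -6 -5 -6 -6 -7 -7 -7 -1  1  4  1  2  2 -1  3  5  4]
tray (((0.6013979911804199, -0.20536750555038452), (0.12992408871650696, 0.12384695559740067), 88.18724822998047), (392, 178, 58, 55))
[[ 0.9215  0.3883 -0.0004]
 [ 0.3883 -0.9215  0.001 ]
 [-0.     -0.001  -1.    ]]
```

Run:
```python
from bench import r, imaging
from h import *
t=imaging.grab_frame("top");s=imaging.grab_frame("side")
print("tab",tri(t,(331.1,245.1),s,(343.9,233.7)),onz(t,(331.1,245.1),.147))
print("knob",tri(t,(294.4,241.8),s,(321.9,237.8)),onz(t,(294.4,241.8),.171))
print("cap",tri(t,(216.3,233.7),s,(274,230.8)),onz(t,(216.3,233.7),.283))
d=t["frame"].astype(np.float32); d=cv2.GaussianBlur(d[:,:,1]-d[:,:,2],(3,3),0)>-2
for nm,roi in(("tray",(380,165,465,243)),("plate",(195,200,378,290))):
    x0,y0,x1,y1=roi; m=np.zeros(d.shape,np.uint8); m[y0:y1,x0:x1]=d[y0:y1,x0:x1]
    m=cv2.morphologyEx(m,cv2.MORPH_CLOSE,np.ones((7,7)));m=cv2.morphologyEx(m,cv2.MORPH_OPEN,np.ones((9,9)))
    c=max(cv2.findContours(m,cv2.RETR_EXTERNAL,cv2.CHAIN_APPROX_NONE)[0],key=cv2.contourArea)
    P=np.array([onz(t,p[0],.018 if nm=="tray" else .01)[:2] for p in c],np.float32)
    print(nm,cv2.minAreaRect(P),cv2.boundingRect(c))
```

```text
tab (array([0.5115, 0.0043, 0.1288]), np.float64(0.0012379443984658766)) [0.5106 0.0044 0.147 ]
knob (array([0.5183, 0.0778, 0.1656]), np.float64(0.0007153255118550517)) [0.5178 0.0774 0.171 ]
cap (array([0.5323, 0.2113, 0.2777]), np.float64(0.0030338605040561902)) [0.5308 0.2093 0.283 ]
tray ((0.6004805564880371, -0.20775409042835236), (0.1496497094631195, 0.13967451453208923), 88.88603210449219) (389, 175, 66, 62)
plate ((0.5199976563453674, 0.10331209003925323), (0.3601040244102478, 0.13108894228935242), 84.19647216796875) (207, 210, 159, 68)
```

>>> apply_moves(moves=[[[1.2, -1.3, 0], -0.05], [[3.5, -3.8, 0], -0.15], [[6.2, -6.7, 0], -0.26], [[9, -9.7, 0], -0.38], [[11.8, -12.7, 0], -0.5], [[14.6, -15.7, 0], -0.62], [[17.4, -18.7, 0], -0.74], [[20.2, -21.7, 0], -0.86], [[23, -24.7, 0], -0.97], [[25.8, -27.7, 0], -1.07]], claw=0.8, grip_force=30)

```text
clock: 1.13
tcp_pos: [0.3925, -0.2648, 0.2456]
orientation: [2.326, 2.111, -0.0]
contact_force: [1.5, -0.4, 0.9]
grip_width: 0.0677
```

```bash
cat > d.py <<'E'
import sys
from bench import r
from h import *
o=r.get_obs();M=R.from_rotvec(o["orientation"]).as_matrix()
print("clk",o["clock"],"tcp",o["tcp_pos"],"F",o["contact_force"],"w",o["grip_width"],"yaw x",np.degrees(np.arctan2(M[1,0],M[0,0])),"z",M[:,2],"q",o["joints"])
if len(sys.argv)>3: print("tool cm",100*M.T@(np.array(list(map(float,sys.argv[1:4])))-o["tcp_pos"]))
E
python3 d.py .518 .0776 .245
```

```text
clk 1.1333 tcp [ 0.3925 -0.2648  0.2456] F [ 1.5082 -0.4281  0.9139] w 0.06772092746361391 yaw x 84.45157461024428 z [ 0.0004 -0.0007 -1.    ] q [ 0.7788  0.1655 -0.351   2.0018  0.0685  0.9847  0.2974]
tool cm [35.2911  9.1768  0.0401]
```

>>> apply_moves(moves=[[[3.5, 0.9, 0], 0], [[7, 1.8, 0], 0], [[10.7, 2.8, 0], 0], [[14.5, 3.8, 0], 0], [[18.3, 4.8, 0], 0], [[22.1, 5.8, 0], 0], [[25.9, 6.8, 0], 0], [[29.5, 7.7, 0], 0], [[32.6, 8.5, 0], 0], [[34.6, 9.1, 0], 0]])

```text
clock: 1.97
tcp_pos: [0.5187, 0.0724, 0.2457]
orientation: [-2.328, -2.109, -0.003]
contact_force: [0.6, 0.4, -0.0]
grip_width: 0.0681
```

```bash
python3 d.py .518 .0776 .16
python3 - <<'E'
from bench import imaging
from h import *
f=imaging.grab_frame("wrist");cv2.imwrite("pics/w1.png",f["frame"]);print(f["T"],f["intrinsics"])
E
```

```text
clk 1.9667 tcp [0.5187 0.0724 0.2457] F [ 0.5935  0.413  -0.0041] w 0.06808812465848181 yaw x 84.3582759162636 z [ 0.001   0.0016 -1.    ] q [ 0.2383  0.2821 -0.5872  1.8838  0.1799  1.0268 -0.5226]
tool cm [ 0.4985 -0.1236  8.5689]
[[ 0.9951  0.0941  0.03    0.5268]
 [-0.0987  0.9445  0.3134  0.1522]
 [ 0.0012 -0.3148  0.9491  0.3741]
 [ 0.      0.      0.      1.    ]] [[417.6661   0.     313.8835]
 [  0.     417.6661 235.0987]
 [  0.       0.       1.    ]]
```

View pics/w1.png

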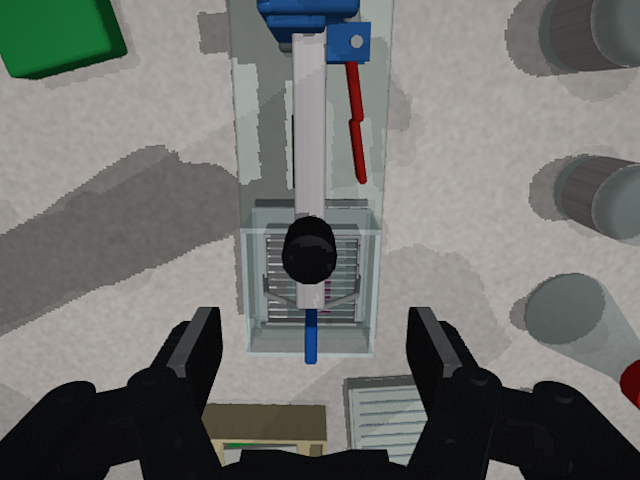

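The wrist view shows the knob top at about (310,245), the tab at (311,335) and the lever at (356,120). Everything is in place and the fingers straddle the arm symmetrically.

Run:
```python
from bench import imaging
from h import *
f=imaging.grab_frame("wrist")
_,b=blobs(f,black,(260,200,360,300)); print(b)
_,c=blobs(f,blue,(290,300,330,380)); print(c)
for uv in((310,245),(310,240)):print(onz(f,uv,.173))
for u in(c[0][0],): print("tab top mid",onz(f,u,.14))
print("bar",onz(f,(310,50),.141),onz(f,(311,300),.141))
```

```text
[(array([307.7784, 256.5548]), array([ 280,  222,   55,   68, 2956], dtype=int32))]
[(array([309.25  , 341.9092]), array([304, 314,  12,  55, 584], dtype=int32))]
[0.519  0.0841 0.173 ]
[0.5193 0.0868 0.173 ]
tab top mid [0.5107 0.0064 0.14  ]
bar [0.5281 0.1786 0.141 ] [0.5148 0.0367 0.141 ]
```

>>> apply_moves(moves=[[[0.3, -0.1, 1.5], 0], [[0.5, -0.1, 4], 0], [[0.5, -0.1, 6.5], 0], [[0.5, -0.1, 8], 0], [[0.5, -0.1, 8.2], 0], [[0.5, -0.1, 8.2], 0]])

```text
clock: 2.57
tcp_pos: [0.5169, 0.0723, 0.1627]
orientation: [-2.332, -2.103, 0.003]
contact_force: [0.6, 0.4, 1.6]
grip_width: 0.0683
```

>>> apply_moves(moves=[[[0, 0, 0], 0], [[0, 0, 0], 0], [[0, 0, 0], 0], [[0, 0, 0], 0], [[0, 0, 0], 0], [[0, 0, 0], 0], [[0, 0, 0], 0], [[0, 0, 0], 0]], claw=0.1, grip_force=35)

```text
clock: 3.23
tcp_pos: [0.5164, 0.0735, 0.1644]
orientation: [-2.331, -2.105, 0.003]
contact_force: [-7.0, 0.3, 8.3]
grip_width: 0.0273
```

```bash
python3 d.py .518 .0776 .16
python3 - <<'E'
from bench import imaging
from h import *
f=imaging.grab_frame("wrist");cv2.imwrite("pics/w2.png",f["frame"])
E
```

```text
clk 3.2333 tcp [0.5164 0.0735 0.1644] F [-7.0259  0.2697  8.3279] w 0.02725678391290435 yaw x 84.16770725172233 z [-0.0016 -0.001  -1.    ] q [ 0.197   0.3805 -0.5583  1.9668  0.2617  0.8667 -0.6024]
tool cm [0.4238 0.116  0.4365]
```

>>> apply_moves(moves=[[[0, 0.1, -0.3], 0], [[0, 0.1, -0.8], 0], [[0, 0.1, -1.3], 0], [[0, 0.1, -1.8], 0], [[0, 0.1, -2.3], 0], [[0, 0.1, -2.8], 0], [[0, 0.1, -3.3], 0], [[0, 0.1, -3.8], 0], [[0, 0.1, -4.2], 0], [[0, 0.1, -4.4], 0]])

```text
clock: 4.12
tcp_pos: [0.5164, 0.0735, 0.2068]
orientation: [-2.329, -2.104, 0.006]
contact_force: [-4.3, 2.6, -18.0]
grip_width: 0.027
```

```bash
python3 d.py .518 .0776 .25
python3 - <<'E'
from bench import imaging
from h import *
f=imaging.grab_frame("wrist");cv2.imwrite("pics/w3.png",f["frame"])
f=imaging.grab_frame("side");cv2.imwrite("pics/s3.png",cv2.resize(f["frame"][170:350,220:460],None,fx=3,fy=3))
E
```

```text
clk 4.1167 tcp [0.5164 0.0735 0.2068] F [ -4.2937   2.6408 -17.9507] w 0.02697710971821819 yaw x 84.19611668217703 z [-0.0046 -0.0005 -1.    ] q [ 0.2196  0.3271 -0.5771  1.9259  0.2152  0.9543 -0.5607]
tool cm [ 0.4235  0.1008 -4.322 ]
```

View pics/s3.png

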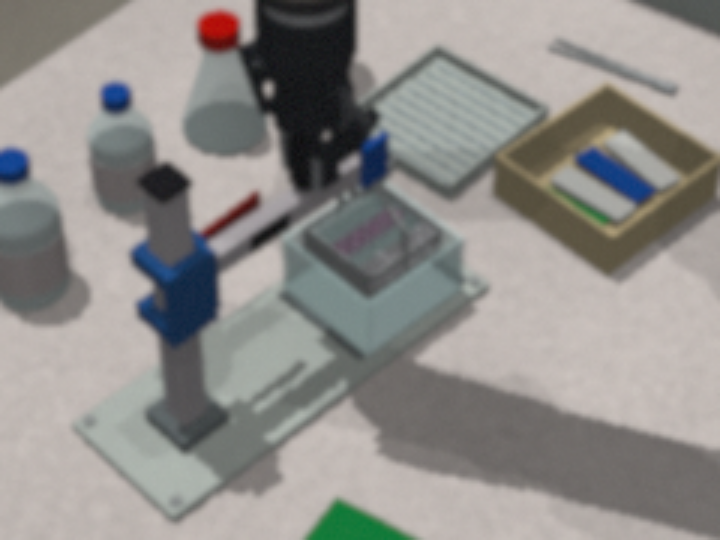

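The crop shows the rack at about (370,240), half out of the dish and level, and the arm has risen with the knob. I'll keep going up.

>>> apply_moves(moves=[[[0, 0, -0.4], 0], [[0, 0, -0.9], 0], [[0, 0, -1.4], 0], [[0, 0, -1.9], 0], [[0, 0, -2.4], 0], [[0, 0, -2.9], 0], [[0, 0, -3.4], 0], [[0, 0, -3.9], 0], [[0, 0, -4.3], 0], [[0, 0, -4.5], 0]])

```text
clock: 5.05
tcp_pos: [0.5164, 0.0735, 0.2524]
orientation: [-2.329, -2.104, 0.006]
contact_force: [-7.7, 2.1, -10.2]
grip_width: 0.0268
```

>>> apply_moves(moves=[[[0, 0, 0], 0], [[0, 0, 0], 0], [[0, 0, 0.1], 0], [[0, 0, 0.2], 0], [[0, 0, 0.3], 0], [[0, 0, 0.3], 0]])

```text
clock: 5.55
tcp_pos: [0.5164, 0.0735, 0.2496]
orientation: [-2.33, -2.105, 0.006]
contact_force: [-9.2, 1.7, -8.2]
grip_width: 0.0274
```

>>> apply_moves(moves=[[[0, 0, 0.1], 0], [[0, 0, 0.2], 0], [[0, 0, 0.2], 0], [[0, 0, 0.2], 0]])

```text
clock: 5.88
tcp_pos: [0.5164, 0.0735, 0.2479]
orientation: [-2.33, -2.105, 0.006]
contact_force: [-10.6, 1.7, -4.9]
grip_width: 0.0268
```

>>> apply_moves(moves=[[[0, 0, 0.05], 0], [[0, 0, 0.05], 0], [[0, 0, 0.05], 0], [[0, 0, 0.05], 0], [[0, 0, -1], 0], [[0, 0, -3], 0], [[0, 0, -5], 0], [[0, 0, -6.5], 0], [[0, 0, -6.5], 0]], claw=0.75)

```text
clock: 6.63
tcp_pos: [0.5207, 0.074, 0.3168]
orientation: [2.329, 2.102, 0.009]
contact_force: [0.6, 0.5, 0.8]
grip_width: 0.0641
```

```bash
python3 d.py .511 .005 .30
python3 - <<'E'
from bench import imaging
from h import *
f=imaging.grab_frame("wrist");cv2.imwrite("pics/w4.png",f["frame"])
t=imaging.grab_frame("top");s=imaging.grab_frame("side")
A=blobs(s,blue,(250,180,400,330))[1];B=blobs(t,blue,(300,200,380,280))[1];W=blobs(f,blue,(270,250,360,470))[1]
print(A,B,W)
cv2.imwrite("pics/s4.png",np.hstack([cv2.resize(s["frame"][170:350,220:460],None,fx=1.8,fy=1.8),cv2.resize(f["frame"],(432,324))]))
E
```

```text
clk 6.6333 tcp [0.5207 0.074  0.3168] F [0.5912 0.5311 0.8109] w 0.06411355523318711 yaw x 84.14707548189935 z [ 0.0072  0.0009 -1.    ] q [ 0.256   0.2145 -0.5976  1.7931  0.1323  1.1663 -0.4845]
tool cm [-6.9666 -0.2758  1.6652]
[(array([258.0508, 201.3898]), array([254, 198,   9,   8,  59], dtype=int32)), (array([344.5   , 208.7976]), array([341, 201,   8,  17,  84], dtype=int32)), (array([274.6369, 243.7261]), array([262, 236,  27,  16, 157], dtype=int32)), (array([269.3542, 261.9375]), array([265, 257,  10,  11,  48], dtype=int32))] [(array([336.8125, 244.5   ]), array([335, 243,   5,   4,  16], dtype=int32))] [(array([305.5922, 349.1359]), array([300, 322,  12,  55, 640], dtype=int32)), (array([284.3258, 432.2185]), array([270, 423,  30,  19, 531], dtype=int32))]
```

View pics/s4.png

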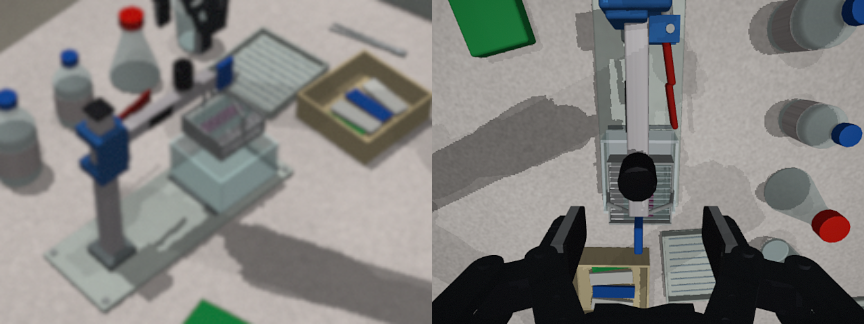

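The arm stays up on its own and the rack hangs level above the dish. In this crop the tab is at (225,75) in the side view and (638,235) in the wrist view.

Run:
```python
from bench import imaging
from h import *
w=imaging.grab_frame("wrist");s=imaging.grab_frame("side")
a=blobs(w,blue,(270,310,360,400))[1][0];b=[x for x in blobs(s,blue,(330,190,360,230))[1]][0]
print(a,b,tri(w,a[0],s,b[0]))
print("top line",onz(w,a[0],.2275), "near/far ends",onz(w,(a[0][0],322),.2275),onz(w,(a[0][0],376),.2275))
im=w["frame"]; m=blobs(w,blue,(270,310,360,400))[0]
for v in (330,345,360,372):
    u=np.where(m[v])[0]; print(v,u.min(),u.max(),onz(w,(u.mean(),v),.2275))
```

```text
(array([309.6672, 351.4351]), array([304, 323,  12,  57, 655], dtype=int32)) (array([344.5  , 208.686]), array([341, 201,   8,  17,  86], dtype=int32)) (array([0.5096, 0.0044, 0.2149]), np.float64(0.004309683922178127))
top line [0.5101 0.0103 0.2275] near/far ends [0.5122 0.0299 0.2275] [ 0.5082 -0.007   0.2275]
330 305 315 [0.5118 0.0247 0.2275]
345 304 315 [0.5104 0.0146 0.2275]
360 304 315 [0.5093 0.0043 0.2275]
372 304 315 [ 0.5084 -0.0041  0.2275]
```

>>> apply_moves(moves=[[[-1.5, 0, 0], 0], [[-3.5, -0.1, 0], 0], [[-5.5, -0.1, 0], 0], [[-6.8, -0.1, 0], 0], [[-6.9, -0.1, 0], 0], [[-6.9, -0.1, 0], 0], [[-6.9, -0.1, 0], 0]])

```text
clock: 7.47
tcp_pos: [0.5105, 0.0059, 0.3119]
orientation: [-2.33, -2.106, 0.0]
contact_force: [0.7, -0.2, -0.5]
grip_width: 0.0637
```

```bash
python3 d.py .5103 .005 .210
```

```text
clk 7.4667 tcp [0.5105 0.0059 0.3119] F [ 0.6918 -0.2466 -0.5299] w 0.0637199023798952 yaw x 84.21241278638573 z [-0.0006  0.0007 -1.    ] q [ 0.3593  0.1887 -0.5588  1.829   0.1081  1.1547 -0.3364]
tool cm [-0.0924  0.0006 10.194 ]
```

>>> apply_moves(moves=[[[-0.1, 0, 1.5], 0], [[-0.1, 0, 4], 0], [[-0.1, 0, 6.5], 0], [[-0.1, 0, 8.5], 0], [[-0.1, 0, 9.7], 0], [[-0.1, 0, 10.2], 0], [[-0.1, 0, 10.2], 0], [[-0.1, 0, 10.2], 0]])

```text
clock: 8.13
tcp_pos: [0.5111, 0.0044, 0.211]
orientation: [2.331, 2.106, 0.002]
contact_force: [0.1, -0.3, -0.0]
grip_width: 0.0641
```

>>> apply_moves(moves=[[[0, 0, 0], 0], [[0, 0, 0], 0], [[0, 0, 0], 0], [[0, 0, 0], 0], [[0, 0, 0], 0], [[0, 0, 0], 0], [[0, 0, 0], 0], [[0, 0, 0], 0], [[0, 0, 0], 0], [[0, 0, 0], 0]], claw=0, grip_force=40)

```text
clock: 8.97
tcp_pos: [0.5101, 0.0037, 0.2104]
orientation: [-2.332, -2.105, 0.001]
contact_force: [-4.3, -0.7, 6.0]
grip_width: 0.0073
```

```bash
python3 d.py .5103 .005 .210
python3 - <<'E'
from bench import imaging
from h import *
f=imaging.grab_frame("wrist");s=imaging.grab_frame("side")
cv2.imwrite("pics/s5.png",np.hstack([cv2.resize(s["frame"][170:350,220:460],None,fx=1.8,fy=1.8),cv2.resize(f["frame"],(432,324))]))
E
```

```text
clk 8.9667 tcp [0.5101 0.0037 0.2104] F [-4.3251 -0.6814  6.0167] w 0.007338046903470158 yaw x 84.1514729964857 z [-0.0007 -0.0003 -1.    ] q [ 0.33    0.2952 -0.5429  1.9516  0.1868  0.9444 -0.4061]
tool cm [0.1282 0.0028 0.041 ]
```

View pics/s5.png

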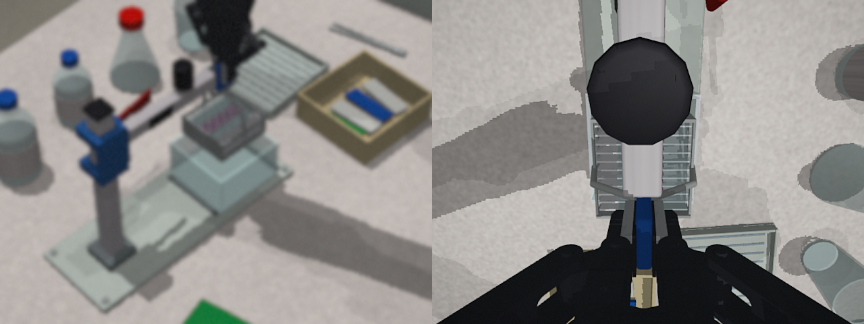

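The tab is gripped squarely and the rack is level. Now I'll lift it off the hook seat, 2.8 cm.

>>> apply_moves(moves=[[[0, 0, -0.2], 0], [[0, 0, -0.5], 0], [[0, 0, -0.9], 0], [[0, 0, -1.3], 0], [[0, 0, -1.7], 0], [[0, 0, -2.1], 0], [[0, 0, -2.5], 0], [[0, 0, -2.8], 0], [[0, 0, -2.9], 0], [[0, 0, -2.9], 0]], grip_force=50)

```text
clock: 9.9
tcp_pos: [0.5107, 0.0038, 0.2397]
orientation: [2.331, 2.105, 0.001]
contact_force: [-0.3, 0.1, -2.6]
grip_width: 0.0071
```

```bash
python3 d.py
python3 - <<'E'
from bench import imaging
from h import *
f=imaging.grab_frame("wrist");s=imaging.grab_frame("side")
cv2.imwrite("pics/s6.png",np.hstack([cv2.resize(s["frame"][190:280,270:390],None,fx=3.6,fy=3.6),cv2.resize(f["frame"],(432,324))]))
E
```

```text
clk 9.9 tcp [0.5107 0.0038 0.2397] F [-0.2704  0.1053 -2.6059] w 0.007108003912185961 yaw x 84.15165941711948 z [ 0.0007 -0.0001 -1.    ] q [ 0.3416  0.2604 -0.5501  1.92    0.1606  1.0034 -0.3821]
```

View pics/s6.png

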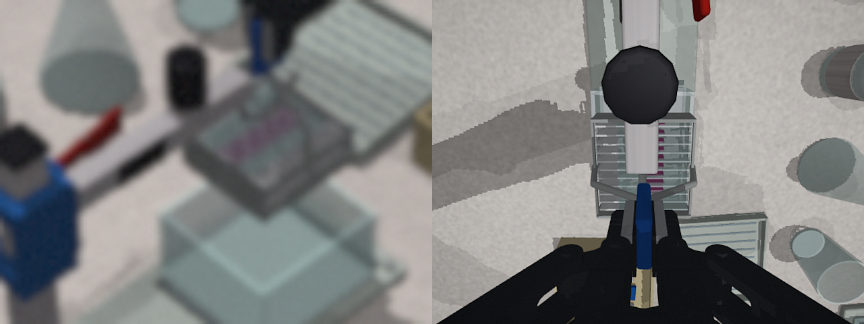

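The wrist reads 2.6 N, so the rack is fully carried. Its bail is 29 mm above the seat and level. I'll move it outward.

>>> apply_moves(moves=[[[-0.3, 0, 0], 0], [[-0.9, 0, 0], 0], [[-1.7, 0, 0], 0], [[-2.6, 0, 0], 0], [[-3.5, 0, 0], 0], [[-4.4, 0, 0], 0], [[-5.3, 0, 0], 0], [[-6.1, 0, 0], 0], [[-6.7, 0, 0], 0], [[-7, 0, 0], 0]])

```text
clock: 10.83
tcp_pos: [0.5032, -0.0672, 0.2393]
orientation: [2.333, 2.104, -0.0]
contact_force: [0.7, -0.6, -3.1]
grip_width: 0.0075
```

```bash
python3 d.py .6005 -.2078 .22
python3 - <<'E'
from bench import imaging
from h import *
s=imaging.grab_frame("side");cv2.imwrite("pics/s7.png",cv2.resize(s["frame"][180:300,260:420],None,fx=4,fy=4))
E
```

```text
clk 10.8333 tcp [ 0.5032 -0.0672  0.2393] F [ 0.6919 -0.5533 -3.122 ] w 0.00752186824450317 yaw x 84.074128056218 z [-0.0001 -0.0003 -1.    ] q [ 0.4509  0.2506 -0.5125  1.9284  0.1455  0.9987 -0.2307]
tool cm [-12.9784  11.1319   1.9292]
```

View pics/s7.png

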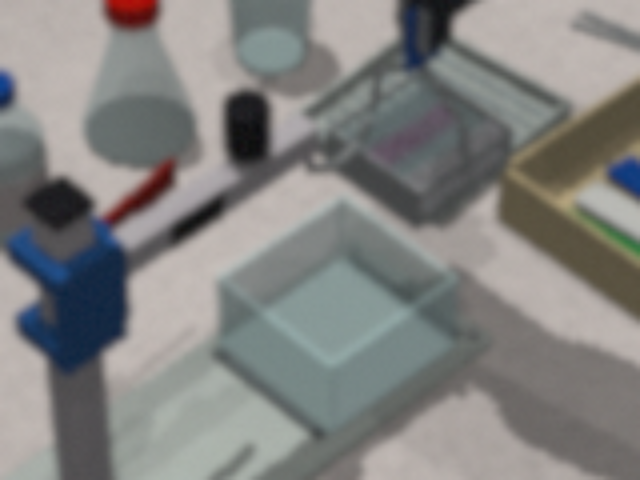

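The rack is free of the hook, whose tip is at (320,155) in the crop, and it is level. I'll carry it over the tray.

>>> apply_moves(moves=[[[-0.5, 0.4, 0], -0.01], [[-1.6, 1.3, 0], -0.02], [[-3, 2.5, 0], -0.03], [[-4.6, 3.9, 0], -0.04], [[-6.3, 5.4, 0], -0.05], [[-8, 6.9, 0], -0.06], [[-9.7, 8.3, 0], -0.07], [[-11.2, 9.6, 0], -0.08], [[-12.3, 10.6, 0], -0.08], [[-12.9, 11.1, 0], -0.08]])

```text
clock: 11.72
tcp_pos: [0.6017, -0.2075, 0.2389]
orientation: [2.247, 2.195, 0.0]
contact_force: [-0.3, 0.3, -3.3]
grip_width: 0.0073
```

>>> apply_moves(moves=[[[0, 0, 0.5], 0], [[0, 0, 1.5], 0], [[0, 0, 3], 0], [[0, 0, 4.5], 0], [[0, 0, 6], 0], [[0, 0, 7.2], 0], [[0, 0, 8], 0], [[0, 0, 8.2], 0], [[0, 0, 8.2], 0]])

```text
clock: 12.47
tcp_pos: [0.6002, -0.2049, 0.1567]
orientation: [-2.244, -2.197, 0.001]
contact_force: [0.2, -0.4, -2.8]
grip_width: 0.0077
```

```bash
python3 d.py .6005 -.2078 .121
python3 - <<'E'
from bench import imaging
from h import *
t=imaging.grab_frame("top");s=imaging.grab_frame("side")
cv2.imwrite("pics/s8.png",np.hstack([cv2.resize(s["frame"][160:260,310:450],(560,400)),cv2.resize(t["frame"][160:260,370:430+10],(240,400))]))
E
```

```text
clk 12.4667 tcp [ 0.6002 -0.2049  0.1567] F [ 0.1945 -0.4114 -2.8112] w 0.007670110839907193 yaw x 88.77609096301653 z [-0.0011  0.0005 -1.    ] q [ 0.5375  0.5372 -0.4201  1.7136  0.2596  0.9473 -0.0045]
tool cm [-0.2879  0.0373  3.5689]
```

View pics/s8.png

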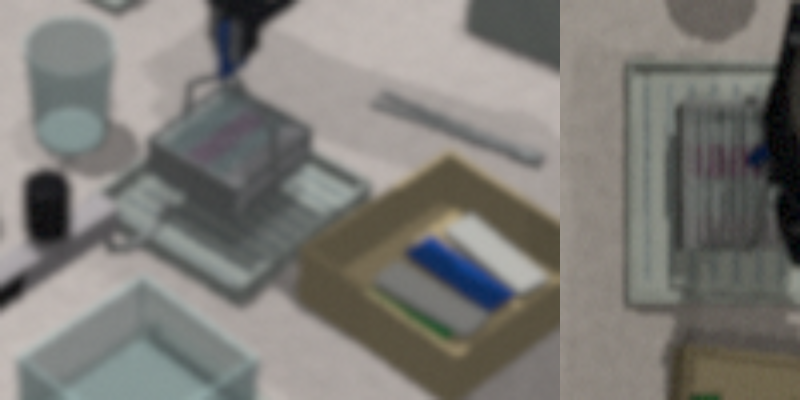

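The rack hangs level and centred over the white tray. The side crop shows it at (230,150), with the tray around it. I'll lower it gently.

>>> apply_moves(moves=[[[-0.1, 0, 0.4], 0], [[-0.2, 0, 1], 0], [[-0.2, 0, 1.6], 0], [[-0.2, 0, 2.2], 0], [[-0.2, 0, 2.7], 0], [[-0.2, 0, 3], 0], [[-0.2, 0, 3.1], 0], [[-0.2, 0, 3.2], 0], [[-0.2, 0, 3.3], 0], [[-0.2, 0, 3.3], 0]])

```text
clock: 13.4
tcp_pos: [0.6007, -0.2075, 0.1244]
orientation: [2.246, 2.197, 0.0]
contact_force: [-1.0, -0.5, -3.5]
grip_width: 0.0072
```

>>> apply_moves(moves=[[[0, 0, 0.05], 0], [[0, 0, 0.1], 0], [[0, 0, 0.15], 0], [[0, 0, 0.2], 0], [[0, 0, 0.2], 0]])

```text
clock: 13.82
tcp_pos: [0.6005, -0.2075, 0.1222]
orientation: [-2.246, -2.197, 0.0]
contact_force: [0.4, 1.5, -2.2]
grip_width: 0.0073
```

>>> apply_moves(moves=[[[0, 0, 0.1], 0], [[0, 0, 0.2], 0], [[0, 0, 0.2], 0], [[0, 0, 0.2], 0]])

```text
clock: 14.15
tcp_pos: [0.6005, -0.2075, 0.1202]
orientation: [-2.246, -2.197, 0.0]
contact_force: [0.5, -0.2, -3.3]
grip_width: 0.0072
```

>>> apply_moves(moves=[[[0, 0, 0.05], 0], [[0, 0, 0.1], 0], [[0, 0, 0.15], 0], [[0, 0, 0.15], 0]])

```text
clock: 14.48
tcp_pos: [0.6007, -0.2075, 0.1201]
orientation: [2.245, 2.196, -0.0]
contact_force: [-4.6, 0.6, 7.4]
grip_width: 0.0073
```

Contact at TCP z = 0.120, as expected. I'll ease off slightly and release.

>>> apply_moves(moves=[[[0, 0, -0.05], 0], [[0, 0, -0.1], 0], [[0, 0, -0.1], 0]])

```text
clock: 14.73
tcp_pos: [0.6007, -0.2075, 0.1201]
orientation: [2.246, 2.197, 0.0]
contact_force: [-1.9, 0.4, 5.2]
grip_width: 0.0074
```

>>> apply_moves(moves=[[[0, 0, 0], 0], [[0, 0, 0], 0], [[0, 0, 0], 0], [[0, 0, 0], 0], [[0, 0, 0], 0], [[0, 0, -1], 0], [[0, 0, -3.5], 0], [[0, 0, -7], 0], [[0, 0, -11], 0], [[0, 0, -15], 0]], claw=0.6)

```text
clock: 15.57
tcp_pos: [0.6001, -0.2072, 0.2719]
orientation: [-2.245, -2.197, 0.0]
contact_force: [1.4, -0.2, 0.7]
grip_width: 0.0515
```

```bash
python3 d.py .518 .0776 .32
python3 - <<'E'
from bench import imaging
from h import *
t=imaging.grab_frame("wrist");s=imaging.grab_frame("side")
cv2.imwrite("pics/s9.png",np.hstack([cv2.resize(s["frame"][160:260,310:450],(420,300)),cv2.resize(t["frame"],(380,300))]))
E
```

```text
clk 15.5667 tcp [ 0.6001 -0.2072  0.2719] F [ 1.4052 -0.1724  0.7214] w 0.0515135051962675 yaw x 88.76282772701529 z [-0.0006  0.0004 -1.    ] q [ 0.5632  0.4268 -0.4473  1.6022  0.1963  1.1581  0.0501]
tool cm [28.2989 -8.827  -4.7965]
```

View pics/s9.png

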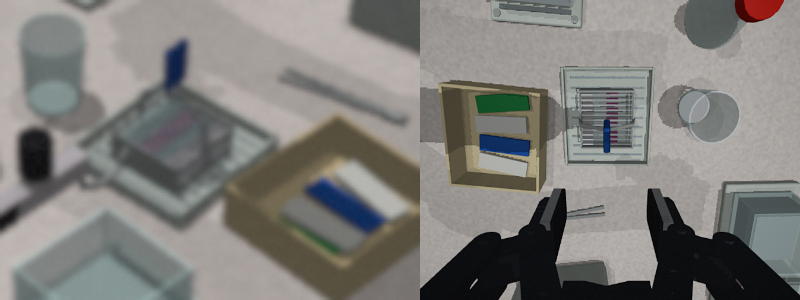

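The rack stands flat in the tray, with its tab upright at (607,135) in the wrist crop and the slides in it. Next is the release grip. I'll flip the tool half a turn so the wrist camera clears the column.

>>> apply_moves(moves=[[[0.5, -0.1, -1.5], -0.1], [[1.5, -0.3, -3], -0.2], [[3, -0.7, -4.5], -0.31], [[5, -1.2, -5.5], -0.42], [[7, -1.7, -6], -0.53], [[9, -2.2, -6], -0.64], [[11, -2.7, -6], -0.75], [[13, -3.2, -6], -0.86], [[15, -3.7, -6], -0.97], [[17, -4.2, -6], -1.08]], claw=0.75)

```text
clock: 16.5
tcp_pos: [0.5619, -0.0356, 0.3302]
orientation: [0.788, 3.041, -0.0]
contact_force: [0.1, -0.2, 0.4]
grip_width: 0.0639
```

```bash
python3 d.py .5288 .1237 .33
python3 - <<'E'
import re
from h import *
# lever geometry from the first wrist picture (w1) with its pose
f=dict(intrinsics=np.array([[417.6661,0,313.8835],[0,417.6661,235.0987],[0,0,1]]),T=np.array([[.9951,.0941,.03,.5268],[-.0987,.9445,.3134,.1522],[.0012,-.3148,.9491,.3741],[0,0,0,1]]))
C=np.array([.5317,.2119]);u=np.array([.101,.995]);v=np.array([-.995,.101])
for uv in((353,120),(363,183),(350,62)):
    p=onz(f,uv,.141)[:2]-C; print(uv,"stand x,y mm",1000*p@u,1000*p@v)
E
```

```text
clk 16.5 tcp [ 0.5619 -0.0356  0.3302] F [ 0.056  -0.1887  0.385 ] w 0.06388468503603441 yaw x 150.93077104550562 z [ 0.0004 -0.0004 -1.    ] q [ 0.5455  0.3036 -0.7357  1.6831  0.2144  1.2371  0.8253]
tool cm [10.6327 12.3179  0.0102]
(353, 120) stand x,y mm -71.83534831045166 -22.53024322431522
(363, 183) stand x,y mm -106.1711338245968 -29.268803639761586
(350, 62) stand x,y mm -42.88919428634023 -20.06027647726254
```

>>> apply_moves(moves=[[[1, 1.2, 0], -0.1], [[2, 2.4, 0], -0.2], [[3.2, 3.7, 0], -0.31], [[4.4, 5.1, 0], -0.42], [[5.6, 6.5, 0], -0.53], [[6.8, 7.9, 0], -0.64], [[8, 9.3, 0], -0.75], [[9.2, 10.7, 0], -0.86], [[10, 11.6, 0], -0.97], [[10.5, 12.1, 0], -1.08]])

```text
clock: 17.33
tcp_pos: [0.5295, 0.1224, 0.3303]
orientation: [-0.891, 3.012, 0.0]
contact_force: [-0.8, 0.9, -0.6]
grip_width: 0.0641
```

```bash
python3 d.py .5288 .1237 .33
```

```text
clk 17.3333 tcp [0.5295 0.1224 0.3303] F [-0.7525  0.8631 -0.6137] w 0.06411209258296821 yaw x -147.04196047360116 z [ 0.0006  0.0003 -1.    ] q [ 0.4659  0.3347 -1.0044  1.7155  0.296   1.2543  1.5392]
tool cm [-0.0137  0.142   0.0337]
```

>>> apply_moves(moves=[[[0, 0.1, 0], -0.1], [[0, 0.1, 0], -0.2], [[0, 0.1, 0], -0.3], [[0, 0.1, 0], -0.41], [[0, 0.1, 0], -0.52], [[0, 0.1, 0], -0.63], [[0, 0.1, 0], -0.74], [[0, 0.1, 0], -0.83], [[0, 0.1, 0], -0.87], [[0, 0.1, 0], -0.87]])

```text
clock: 18.17
tcp_pos: [0.5296, 0.121, 0.3299]
orientation: [2.07, -2.363, -0.0]
contact_force: [-0.4, -0.2, -0.7]
grip_width: 0.0643
```

```bash
python3 d.py .5288 .1237 .222
python3 - <<'E'
from bench import imaging
from h import *
w=imaging.grab_frame("wrist");s=imaging.grab_frame("side")
cv2.imwrite("pics/w10.png",w["frame"]);print(blobs(w,red,(0,0,640,480),30)[1])
b=blobs(w,red,(0,0,640,480),30)[0]; 
C=np.array([.5317,.2119]);u=np.array([.101,.995]);v=np.array([-.995,.101])
p=np.argwhere(b)[::25]
for q in p[::3]: z=onz(w,q[::-1],.225)[:2]-C; print(q[::-1],1000*z@u,1000*z@v)
E
```

```text
clk 18.1667 tcp [0.5296 0.121  0.3299] F [-0.4387 -0.1533 -0.7436] w 0.06428017210585646 yaw x -97.58589579800855 z [-0.0001 -0.     -1.    ] q [ 0.5846  0.4118 -1.1953  1.7105  0.3975  1.2944  2.3152]
tool cm [-0.2566  0.1167 10.7882]
[(array([286.5976, 267.3187]), array([274, 216,  26,  97, 753], dtype=int32))]
[274 216] -107.50799974858013 -30.223294644034777
[276 228] -100.19507756378779 -29.503035749811175
[279 239] -93.3469779949544 -28.142483178178292
[286 250] -86.30276234021673 -24.377426002169845
[283 261] -79.32189181369671 -26.549367647813018
[288 269] -74.029461734246 -23.81318832755883
[284 278] -68.1766443681072 -26.551811353469375
[292 286] -62.678035387327355 -21.938571950620464
[291 295] -56.59863935699171 -22.84959252951374
[295 303] -51.02197330705504 -20.632016933520873
[296 312] -44.72690007068769 -20.29352071333549
```

View pics/w10.png

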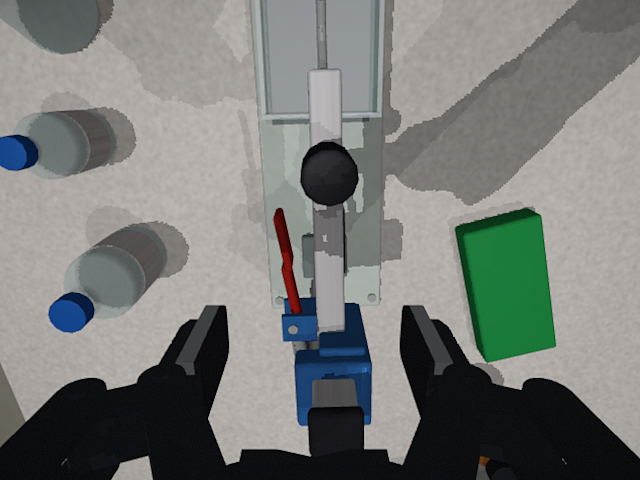

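The wrist view shows the lever from (278,210) to (297,312) on the expected side, the knob at (329,173) and the empty hook at (321,40). All of this matches lift 0.084. I'll descend on the release grip.

>>> apply_moves(moves=[[[-0.1, 0.1, 1.5], -0.03], [[-0.25, 0.1, 3.5], -0.03], [[-0.25, 0.1, 6], -0.03], [[-0.25, 0.1, 8], -0.03], [[-0.25, 0.1, 9.5], -0.03], [[-0.25, 0.1, 10.5], -0.03], [[-0.25, 0.1, 10.8], -0.03], [[-0.25, 0.1, 10.8], -0.03], [[-0.25, 0.1, 10.8], -0.03]])

```text
clock: 19.02
tcp_pos: [0.5295, 0.1242, 0.2225]
orientation: [-2.103, 2.332, -0.001]
contact_force: [-0.1, -0.9, 0.6]
grip_width: 0.0642
```

```bash
python3 d.py .5288 .1237 .222
```

```text
clk 19.0167 tcp [0.5295 0.1242 0.2225] F [-0.1387 -0.9334  0.6446] w 0.06421251906738284 yaw x -95.92499062659499 z [ 0.0011  0.0005 -1.    ] q [ 0.5074  0.5176 -1.1207  1.843   0.5199  1.113   2.235 ]
tool cm [0.061  0.0615 0.0544]
```

>>> apply_moves(moves=[[[0, 0, 0], 0], [[0, 0, 0], 0], [[0, 0, 0], 0], [[0, 0, 0], 0], [[0, 0, 0], 0], [[0, 0, 0], 0], [[0, 0, 0], 0], [[0, 0, 0], 0]], claw=0.1, grip_force=25)

```text
clock: 19.68
tcp_pos: [0.5265, 0.1244, 0.221]
orientation: [2.103, -2.329, -0.005]
contact_force: [-5.8, 1.8, -2.5]
grip_width: 0.0273
```

```bash
python3 d.py
```

```text
clk 19.6833 tcp [0.5265 0.1244 0.221 ] F [-5.8248  1.8499 -2.4915] w 0.02734880294077251 yaw x -95.86171057963884 z [-0.0046 -0.0002 -1.    ] q [ 0.5072  0.518  -1.1213  1.8471  0.5174  1.1141  2.2348]
```

The lever is squeezed fully (width 27 mm) and the arm hangs in the grip. I'll ride it down.

>>> apply_moves(moves=[[[0, 0, 0.3], 0], [[0, 0, 0.8], 0], [[0, 0, 1.3], 0], [[0, 0, 1.8], 0], [[0, 0, 2.3], 0], [[0, 0, 2.8], 0], [[0, 0, 3.3], 0], [[0, 0, 3.8], 0], [[0, 0, 4.3], 0], [[0, 0, 4.8], 0]])

```text
clock: 20.52
tcp_pos: [0.5264, 0.1244, 0.1729]
orientation: [2.102, -2.33, -0.004]
contact_force: [-7.0, 0.9, -2.3]
grip_width: 0.0273
```

>>> apply_moves(moves=[[[0, 0, 0.4], 0], [[0, 0, 0.9], 0], [[0, 0, 1.4], 0], [[0, 0, 1.9], 0], [[0, 0, 2.4], 0], [[0, 0, 2.8], 0], [[0, 0, 3.1], 0], [[0, 0, 3.3], 0], [[0, 0, 3.4], 0], [[0, 0, 3.4], 0]])

```text
clock: 21.35
tcp_pos: [0.5265, 0.1244, 0.1416]
orientation: [2.101, -2.329, -0.001]
contact_force: [-14.6, -3.6, 22.9]
grip_width: 0.0274
```

```bash
python3 d.py
python3 - <<'E'
from bench import imaging
from h import *
s=imaging.grab_frame("side")
cv2.imwrite("pics/s11.png",cv2.resize(s["frame"][170:350,220:460],None,fx=3,fy=3));print(blobs(s,blue,(250,200,300,330))[1],blobs(s,black,(250,220,390,270))[1])
E
```

```text
clk 21.35 tcp [0.5265 0.1244 0.1416] F [-14.5696  -3.5618  22.8512] w 0.027379854804064293 yaw x -95.88914815486835 z [-0.004  -0.0026 -1.    ] q [ 0.4347  0.609  -1.0366  1.9182  0.6306  0.9892  2.1434]
[(array([258.    , 202.1957]), array([254, 200,   9,   6,  46], dtype=int32)), (array([277.9091, 269.987 ]), array([266, 261,  25,  17, 154], dtype=int32)), (array([272.1702, 286.6809]), array([268, 282,  10,  11,  47], dtype=int32))] [(array([307.0122, 235.6815]), array([285, 220,  42,  41, 901], dtype=int32)), (array([273.9706, 230.8333]), array([267, 226,  15,  11, 102], dtype=int32))]
```

Upward force at the stop, and the carriage blob is back at its starting pixels. I'll ease off and release.

>>> apply_moves(moves=[[[0, 0, -0.05], 0], [[0, 0, -0.1], 0], [[0, 0, -0.15], 0], [[0, 0, -0.15], 0]])

```text
clock: 21.73
tcp_pos: [0.5265, 0.1244, 0.1418]
orientation: [2.102, -2.33, -0.003]
contact_force: [-9.5, -0.7, 7.9]
grip_width: 0.0269
```

>>> apply_moves(moves=[[[0, 0, 0], 0], [[0, 0, 0], 0], [[0, 0, 0], 0], [[0, 0, 0], 0], [[0, 0, 0], 0], [[0, 0, -1], 0], [[0, 0, -3.5], 0], [[0, 0, -7], 0], [[0, 0, -11], 0], [[0, 0, -14], 0]], claw=0.75)

```text
clock: 22.57
tcp_pos: [0.5291, 0.1247, 0.2848]
orientation: [-2.103, 2.331, -0.001]
contact_force: [0.2, 0.4, 0.3]
grip_width: 0.0641
```

```bash
python3 d.py
python3 - <<'E'
from bench import imaging
from h import *
w=imaging.grab_frame("wrist");s=imaging.grab_frame("side")
print(blobs(s,blue,(250,200,300,330))[1],blobs(s,black,(250,220,390,270))[1])
b=blobs(w,red,(150,100,500,400),30)[0];C=np.array([.5317,.2119]);u=np.array([.101,.995]);v=np.array([-.995,.101])
for q in np.argwhere(b)[::60]: z=onz(w,q[::-1],.141)[:2]-C; print(q[::-1],1000*z@u,1000*z@v)
cv2.imwrite("pics/s12.png",np.hstack([cv2.resize(s["frame"][170:350,220:460],None,fx=1.8,fy=1.8),cv2.resize(w["frame"],(368,324))]))
E
```

```text
clk 22.5667 tcp [0.5291 0.1247 0.2848] F [0.2251 0.4368 0.3314] w 0.06406487419200727 yaw x -95.88280628256297 z [ 0.0017  0.0011 -1.    ] q [ 0.5547  0.4543 -1.173   1.7717  0.4462  1.2156  2.2963]
[(array([258.    , 202.1957]), array([254, 200,   9,   6,  46], dtype=int32)), (array([277.625 , 270.0903]), array([266, 262,  25,  16, 144], dtype=int32)), (array([272.12, 286.52]), array([268, 281,  10,  12,  50], dtype=int32))] [(array([274.    , 230.8208]), array([267, 226,  15,  11, 106], dtype=int32)), (array([321.936, 237.768]), array([318, 230,   9,  16, 125], dtype=int32)), (array([310.4545, 259.2424]), array([305, 255,  11,  10,  33], dtype=int32))]
[279 194] -107.27850916165593 -30.194383757545662
[284 203] -101.12488583950322 -27.020789641561706
[287 212] -94.88657735680712 -25.150997183368382
[283 222] -87.85784444308227 -28.02568117597037
[286 231] -81.43038730078983 -26.134794593904576
[285 240] -74.91377441433163 -26.974085727793867
[288 247] -69.77678959807967 -25.01636518526813
[287 255] -63.838242975187974 -25.841734987777087
[295 262] -58.571485404822276 -20.345204912777046
[293 270] -52.48709434107017 -21.85629196641831
[294 278] -46.31993938202621 -21.254496638005616
```

View pics/s12.png

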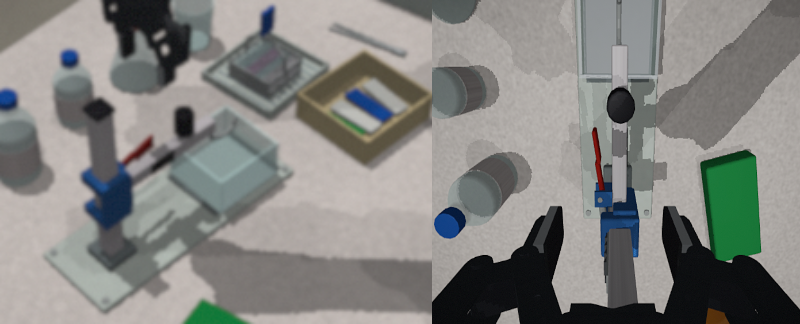

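The side view shows the knob back at its starting pixel (321.9,237.8) and the lever sprung out. The rack is upright in the tray, the dish hasn't moved, and the gripper is clear.

```bash
python3 -c "
from bench import r
print(r.hand_in())"
```

```text
the job is handed in; nothing more can be done
None
```

The job is done in the order asked and handed in at about 22.6 s on the robot's clock; the hand-in gave no verdict.

- **Raising:** I raised the arm by its knob to about 0.084. It stayed up on the pawl by itself, with the rack hanging clear and level above the dish.
- **Rack:** I lifted it 29 mm, moved it out over the barb and set it down in the white drip tray. It touched the floor at the expected height, and the picture shows it upright and flat with the slides in it.
- **Lowering:** I then squeezed the red lever and rode the empty arm down to its stop and let go.

**Last checks:**
- In the side view the knob is back at its starting pixel (321.9, 237.8), and the carriage is back within 0.6 pixel.
- The lever has sprung back out, and the wrist force is about 0.6 N.
- The dish shows no movement, and the bottles, flask and slide box that are in view look undisturbed. I judged this by eye and did not measure it.

**Two things that were not exact:**
- On the way down the gripper travelled about 79 mm from the squeezed grip, against 84 mm of lift. I put this down to a small sink or slip in the grip.
- Contact at the bottom stop reached about 23 N before I eased off.

I viewed 12 pictures, two more than the budget of 10.

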